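# Zero the sorter's contacts and hold its flap on the balance

## Task

Calibrate the ball sorter's flap sensor: take the probe out of its stand and with its tip gently press the brass stud of the tall contact post, then that of the short one. Then, still with the probe, put its shaft down between the flap's bar handle and the board, swing the leaning flap up to its upright balance point without letting it tip over to the far side, and finish there with the flap at rest, still gripping the probe and keeping the flap on its balance with it. Touch the sorter with nothing but the probe and leave the tape roll, the white jar, the wooden offcut and the white foam block where they are.

Things in the scene. Friction and masses are not known exactly. Their poses are not given: they have to be found in the camera images.
- probe: hand probe standing upright in its stand: steel shaft 8 mm thick and 70 mm long below (its last 3 mm tapering to 4 mm), black round collar 28 mm wide from 70 to 76 mm, black square handle 20 x 20 mm from 76 to 150 mm above the tip; 50 to 80 g. Origin at the tip, z up along the shaft; the handle's faces look along x and y. In the stand the tip is 5 mm above the table; it lifts straight out
- stand: wooden block 70 x 70 x 75 mm high, fixed, with a 13 mm hole through its middle for the probe's shaft, whose collar rests on the top. Origin at the centre of its underside
- post_tall: tall contact post, fixed: plywood disc 68 mm across and 12 mm thick, an aluminium column 26 mm across and on it a brass stud 18 mm across whose top is 60 mm above the table. Origin at the centre of its underside
- post_short: short contact post, fixed: the same but with the stud's top 30 mm above the table. Origin at the centre of its underside
- stud_tall (a joint): how far the tall post's sprung stud is pressed down: 0 free, 0.005 m at its stop. It starts to give at 1 N and needs 3.5 N at the stop; a press of 2 mm or more makes contact
- stud_short (a joint): the same for the short post's stud
- tall_top (a point): centre of the top face of the tall post's stud (moves down with it)
- short_top (a point): centre of the top face of the short post's stud
- sorter: plywood ball sorter, fixed: base 220 x 160 mm, two side cheeks 100 mm long, up to 102 mm high, at y = +-71 mm, chutes to both sides, and between the cheeks the diverter flap. Origin at the centre of its underside, z up; the flap's hinge line runs along its y axis
- flap_hinge (a point): middle of the flap's hinge line, 55 mm above the table, with the sorter's axes
- flap (a joint): angle of the diverter flap, a plywood board 118 mm wide (along y), 6 mm thick, reaching 163 mm up from the hinge, 0.09 to 0.18 kg. 0: upright, its balance point; it falls freely either way (the 8 mm shaft in the handle gap leaves it about 0.035 rad of play to each side). Negative: leaning to the sorter's -x (it starts at rest at -0.65), positive: to +x
- handle_gap (a point): middle of the 18 mm gap between the flap's board and its steel bar handle, 140 mm up from the hinge and 8 mm to +x of it. Axes of the flap: x square to the board, y along the hinge, z up the board. Board's face at x = -9 mm, its top edge at z = +23 mm; bar 6 mm thick, along y, 90 mm between its legs, axis at x = +12 mm, z = 0. Flap upright: gap open from above
- tape: roll of paper tape lying flat, 90 mm across, 24 mm high; bystander
- glue: white jar 56 mm across, 75 mm high; bystander
- offcut: wooden offcut 40 x 22 x 18 mm; bystander
- foam: white foam block 90 x 60 x 45 mm; bystander
There are look-alikes about, which are no part of the job. There is more than one size of the probe; the one meant has the size given above. What is shaped like the post_short but purple is not meant.

How it is judged (in metres and radians):
On the way, in this order (a step that is already met when the one before it is completed fails the run):
1. the held probe presses the tall post's stud by more than 1.5 mm (value of joint stud_tall above 0.0015 m and contact force between probe and post_tall above 0.3 N and contact force between the fingers and probe above 1 N), for 0.1 s.
2. the held probe presses the short post's stud by more than 1.5 mm (value of joint stud_short above 0.0015 m and contact force between probe and post_short above 0.3 N and contact force between the fingers and probe above 1 N), for 0.1 s.
At the end, for the whole second after the job is handed in: the flap is at rest within 0.1 rad of its upright balance point, the probe is gripped by the fingers and its tip is down between the bar handle and the board, below the bar, and the fingers do not touch the sorter (value of joint flap between -0.1 and 0.1 rad and velocity of joint flap between -0.1 and 0.1 rad/s and contact force between the fingers and probe above 1 N and contact force between the fingers and sorter below 0.1 N and x of probe in the frame of handle_gap between -0.012 and 0.012 m and y of probe in the frame of handle_gap between -0.048 and 0.048 m and z of probe in the frame of handle_gap below 0 m and height (world z) of probe above 0.1 m); the arm keeps its last pose, push and grip.
It fails at once if the flap tips over to the far side (more than 0.3 rad past the balance) (value of joint flap above 0.3 rad).
It fails at once if a contact post is pressed with more than 20 N (contact force between anything else and post_tall above 20 N or contact force between anything else and post_short above 20 N).
It fails at once if the fingers or the arm touch the sorter (contact force between any of the fingers, the arm and sorter above 0.5 N).
It fails at once if a bystander is moved more than 30 mm (distance of any of tape, glue, offcut, foam from where it was at the start of the episode above 0.03 m).
It also fails if it takes over 58 s, if anything falls off the work surface, if the arm or the gripper's body presses on something with over 40 N, if the wrist force passes 120 N, or if a joint passes its speed limit or range.

## Robot

A 6-joint arm with a two-finger parallel gripper is mounted at the origin on the work surface. World frame = base frame: x ahead of the robot, y to its left, z up, the work surface at z = 0. Lengths are in mm, angles in rad, forces in N, time in s.
With the tool pointing down it reaches from about 350 to 725 mm from the base axis. Payload 6 kg.
Tool frame: the origin (TCP) lies midway between the tips of the shut fingers; the grasp point (between the pads) lies 19 mm behind it; z points along the fingers, y is the line along which they close (so a half turn about z gives the same grasp; the last joint's range is limited). The gripper opens to 85 mm and grips with 20 to 120 N. Pads are 22 mm wide; open, the fingers measure 114 mm over their backs; the gripper's body (76 mm by 85 mm) begins 54 mm behind the grasp point. The pads swing forward as they close: fully open they stand 13 mm farther back than shut.
Start: joints at [-0.801, 0.04, 0.085, 0, -1.615, -0.334], TCP at [253.287, -543.893, 231.261] pointing down, gripper open.
Joint ranges: [-2.56, 2.56], [-1.29, 2.01], [-1.08, 1.49], [-3.29, 1.98], [-2.81, -0.18], [-2.99, 2.99]. Speed limits (rad/s): [2.57, 2.57, 3.01, 3.14, 3.14, 3.14].

## Interface

Orientations are given as a rotation vector (axis times angle).
In Python, from bench import robot gives the robot as it stands.
- The arm moves only by the tool jog_arm, never from a script. Its argument "series" is a list of rows, each an object of numbers: "dx", "dy", "dz": the shift along the tool's x, y, z in cm; "spin": the turn about the tool's z in rad; "hand": the opening, from -1 (shut) to 1 (fully open). A call has exactly 5 rows; each row is the pose to reach, as a shift and turn from the pose commanded when the call began, along the tool's axes at that moment; what a row does not reach only later rows make up. A row lasts 1/10 s, in which the tool goes at most 50 mm and 8.59 degrees, less where a joint would pass 70% of its speed; a pose out of reach is approached as far as the arm can. A call with a gripper value outside its range is refused whole. The fingers move at their own pace and stop on an object; "squeeze" is the grip in N (left out, the last holds). Time passes only in rows, so rows that repeat a pose let the fingers close, or fill a call up. It gives the time, the measured TCP pose, the force, the opening and the grip force at its end, in the units of the state.
- robot.read_state(): the state, without advancing time (a new reading comes with each control period).
- robot.get_image(name): name is "scene" or "side" or "wrist"; returns (picture, depth): 420x560x3 uint8, blue, green, red; 420x560 float32, mm along the optical axis (not along the pixel's ray), 0 where there is no reading.
- robot.camera_model(name): a dict with "camera_matrix" (3x3 intrinsics, pixels), "origin" and "orientation" of the camera in the world. Camera axes: x right, y down, z forward; pixel columns grow to the right and rows downward; lengths in mm; the calibration is good to about 2 mm. A picture is of the moment at which its call begins: read the wrist's pose just before it. camera_model takes no time and is no camera call; for the wrist camera it gives the pose at the moment of the call.
- robot.hand_in(): hands the job in; it is judged then, once.
Trained networks look in the newest picture that a camera, given by its name, has taken for a name from the list of things; names that differ only in an ending like _2 or _b are one class to them, and where a whole thing is asked for, a point or a joint stands for the part that bears it (a point fixed in the world has none). Each returns a list of dicts, best first, with "score" (0 to 1); they miss things now and then, are a little off and sometimes report something else, mostly with a low value. They report only what shows in the picture. A call takes as long as a camera call. They do not tell look-alikes from the thing itself.
- robot.look_for(target, camera): "xy" ([column, row] in pixels, amid what is visible of it).
- robot.outline_of(target, camera): "mask" (420x560 bool, what is visible of it) and "xy" ([column, row] in pixels, amid what is visible of it).
- robot.mark_of(target, camera): "xy" ([column, row] in pixels: a listed point, or the origin of a listed thing).
The state is a dict: "time": time; "joints": joint angles; "dq": joint speeds; "joint_efforts": joint torques, N m; "eef_pos": TCP position; "tool_rot": TCP orientation; "ft_force": force on the tool from outside, world axes, zero at the start; "torque": the same for the moment, N m; "grip_width": finger opening in mm; "grip_force": force on a finger pad.
Only numpy, scipy, OpenCV 4.12 (cv2) and the standard library are available. Lean on these libraries where they do the work, as an engineer would, in place of code of your own. Each camera call takes 0.05 s, during which the arm holds its last target. There are 200 camera calls.

## Working session

There is one attempt and no reset: what is moved stays moved. The work goes in short steps, Python scripts to look and compute and a tool call to move; the robot and the scene stay as the last step left them, time stands still between calls to the robot, and variables do not carry over. Pictures are saved under pics/ and viewed, at most 10 in all, crops included, and the job is handed in when it is done.

Besides the shell and the picture viewer there is one more tool, called after "Emit:" by a JSON object that holds its "name" and its "arguments", one argument or row to a line. jog_arm: Moves the arm, as the interface text tells. Its arguments: {"type":"object","properties":{"series":{"type":"array"},"squeeze":{"type":"number"}},"required":["series"]}

```bash
ls; mkdir -p pics; cat > h.py <<'E'
import numpy as np, cv2
from scipy.spatial.transform import Rotation as R
from bench import robot
def cam(n):
    m=robot.camera_model(n); K=np.array(m["camera_matrix"]); o=np.array(m["origin"],float); q=np.array(m["orientation"],float)
    Rm=q if q.shape==(3,3) else (R.from_rotvec(q).as_matrix() if q.size==3 else R.from_quat(q).as_matrix())
    return K,o,Rm
def pt(c,uv,d):
    K,o,Rm=c; return o+Rm@(np.linalg.inv(K)@np.array([uv[0],uv[1],1.])*d)
def cloud(c,depth):
    K,o,Rm=c; v,u=np.mgrid[:depth.shape[0],:depth.shape[1]]
    p=np.stack([u,v,np.ones_like(u)],-1).astype(float)@np.linalg.inv(K).T*depth[...,None]
    P=p@Rm.T+o; P[depth<=0]=np.nan; return P
def atz(c,uv,z):
    K,o,Rm=c; r=Rm@(np.linalg.inv(K)@np.array([uv[0],uv[1],1.])); return o+r*(z-o[2])/r[2]
E
python3 - <<'E'
from h import *
print(robot.camera_model("scene"))
for n in ["scene","side"]:
    im,d=robot.get_image(n); cv2.imwrite(f"pics/{n}0.png",im); np.save(f"{n}0.npy",d); c=cam(n); P=cloud(c,d)
    for t in ["probe","stand","post_tall","post_short","sorter","tape","glue","offcut","foam"]:
        for r in robot.mark_of(t,n)[:4]:
            u,v=r["xy"]; print(n,t,round(r["score"],2),np.round(r["xy"]),np.round(atz(c,(u,v),5 if t=="probe" else 0)))
    for t,z in [("tall_top",60),("short_top",30),("flap_hinge",55)]:
        for r in robot.mark_of(t,n)[:3]: print(n,t,round(r["score"],2),np.round(r["xy"]),np.round(atz(c,r["xy"],z)))
print(robot.read_state())
E
```

```text
pics
{'camera_matrix': array([[440.93736246,   0.        , 284.34314722],
       [  0.        , 440.93736246, 200.97101708],
       [  0.        ,   0.        ,   1.        ]]), 'origin': array([929.46241545, 785.25805423, 699.25567319]), 'orientation': array([-0.59105635, -2.55611659,  1.28396234])}
scene probe 0.89 [349. 221.] [392.  93.   5.]
scene probe 0.76 [324. 222.] [451.  71.   5.]
scene stand 0.8 [330. 245.] [477. 146.   0.]
scene post_tall 0.87 [262. 258.] [640. 114.   0.]
scene post_short 0.74 [400. 354.] [516. 454.   0.]
scene post_short 0.61 [358. 292.] [502. 296.   0.]
scene sorter 0.94 [230. 189.] [ 608. -171.    0.]
scene tape 0.72 [288. 316.] [660. 288.   0.]
scene glue 0.78 [336. 201.] [373.   4.   0.]
scene glue 0.66 [361. 278.] [472. 264.   0.]
scene glue 0.3 [359. 291.] [497. 293.   0.]
scene offcut 0.28 [361. 281.] [478. 273.   0.]
scene foam 0.93 [183. 241.] [785. -17.   0.]
scene foam 0.28 [258. 234.] [615.  38.   0.]
scene tall_top 0.41 [258. 235.] [644. 103.  60.]
scene short_top 0.63 [357. 280.] [501. 288.  30.]
scene short_top 0.61 [406. 343.] [511. 455. 
[... 970 characters left out ...]
: 1.3, 'joints': array([-8.01295677e-01,  4.02443361e-02,  8.47985996e-02,  1.53093329e-05,
       -1.61556434e+00, -3.33725288e-01]), 'dq': array([ 6.65603321e-05,  2.72273129e-04, -4.60872085e-04, -6.31165937e-04,
       -3.27812246e-04,  2.26596580e-03]), 'joint_efforts': array([-1.08219636e-03, -3.67925799e+01,  3.47436476e+01,  6.93305209e+00,
       -9.78910684e-04,  5.74884865e-06]), 'eef_pos': array([ 253.27191562, -543.88132416,  231.2383103 ]), 'tool_rot': array([ 6.79082875e-01, -3.06719173e+00, -2.73358723e-04]), 'ft_force': array([ 0.07882905, -0.37895787, -0.32146959]), 'torque': array([ 0.05040859,  0.00951808, -0.00105664]), 'grip_force': 0.0, 'grip_width': 85.65604856655125}
```

View pics/scene0.png

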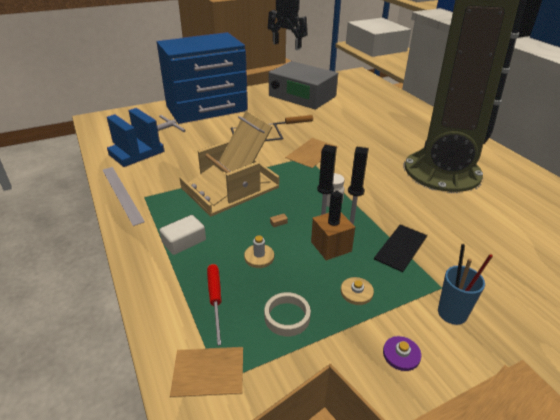

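View pics/side0.png

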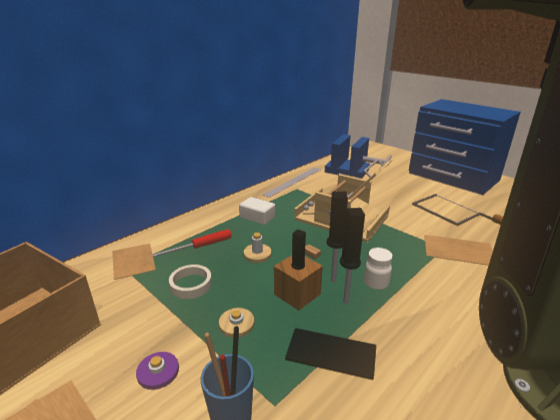

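Scene: probe meant is in the stand at about (335,210), with larger look-alikes at (327,170) and (358,172). Tall stud is at (259,240), short stud at (357,287), purple decoy at (403,348). The sorter is at (230,165), its flap leaning to the upper right. The side view agrees.

```bash
python3 - <<'E'
from h import *
cs={n:cam(n) for n in["scene","side"]}
Ps={n:cloud(cs[n],np.load(n+"0.npy")) for n in cs}
def sel(P,x,y,z): return P[(P[...,0]>x[0])&(P[...,0]<x[1])&(P[...,1]>y[0])&(P[...,1]<y[1])&(P[...,2]>z[0])&(P[...,2]<z[1])]
for n,P in Ps.items():
    print(n,"table z",np.nanmedian(sel(P,(520,600),(150,230),(-20,20))[:,2]))
    for lab,b in dict(probe_top=((430,530),(100,190),(145,170)),probe_mid=((430,530),(100,190),(95,140)),stand_top=((430,530),(90,190),(68,79)),
        tall=((590,690),(60,150),(50,70)),tdisc=((590,690),(60,160),(7,16)),short=((460,545),(250,330),(23,36)),sdisc=((450,550),(240,340),(7,16)),
        decoys=((360,500),(20,130),(160,400))).items():
        q=sel(P,*b)
        if len(q)<4: print(lab,len(q)); continue
        r=cv2.minAreaRect(q[:,:2].astype(np.float32)); print(n,lab,len(q),"mean",np.round(q.mean(0)),"zmax",round(q[:,2].max()),"rect",np.round(np.r_[r[0],r[1],r[2]]))
    q=sel(P,(450,780),(-330,-30),(-5,12)); 
    S=sel(P,(450,780),(-330,-30),(4,230)); 
    for z0,z1 in[(4,20),(20,60),(60,95),(95,110),(110,140),(140,170),(170,230)]:
        q=S[(S[:,2]>=z0)&(S[:,2]<z1)]
        if len(q)>4:
            r=cv2.minAreaRect(q[:,:2].astype(np.float32)); print("  sorter z",z0,len(q),np.round(q.mean(0)),np.round(np.r_[r[0],r[1],r[2]]))
    q=S[(S[:,2]>112)]; 
    # plane fit ransac
    rng=np.random.default_rng(0);best=0
    for _ in range(500):
        a=q[rng.choice(len(q),3,False)]; nn=np.cross(a[1]-a[0],a[2]-a[0]); L=np.linalg.norm(nn)
        if L<50: continue
        nn/=L; k=abs((q-a[0])@nn)<2.5
        if k.sum()>best: best=k.sum(); kk=k
    w=q[kk]; u,s,vt=np.linalg.svd(w-w.mean(0),full_matrices=False); nn=vt[2]*np.sign(vt[2][2]); print("plane",best,len(q),w.mean(0).round(),nn.round(3),"yaw",np.arctan2(nn[1],nn[0]),"tilt",np.arcsin(nn[2]))
E
```

```text
scene table z 0.1419971538474556
scene probe_top 86 mean [480. 152. 152.] zmax 157 rect [478. 150.  21.  20.  13.]
scene probe_mid 201 mean [482. 155. 118.] zmax 140 rect [482. 155.  17.  26.  53.]
scene stand_top 558 mean [484. 157.  74.] zmax 79 rect [477. 150.  72.  73.   0.]
scene tall 79 mean [646. 113.  55.] zmax 61 rect [645. 112.  22.  22.  67.]
scene tdisc 384 mean [648. 117.  11.] zmax 16 rect [646. 113.  65.  64.  67.]
scene short 61 mean [505. 296.  28.] zmax 32 rect [504. 296.  17.  18.  67.]
scene sdisc 538 mean [507. 298.  11.] zmax 16 rect [505. 295.  67.  67.  34.]
scene decoys 742 mean [426.  88. 193.] zmax 218 rect [421.  83.  35. 104.  57.]
  sorter z 4 741 [ 609. -124.   11.] [ 637. -162.  204.  331.   63.]
  sorter z 20 1985 [ 638. -153.   35.] [ 652. -162.  325.  188.   20.]
  sorter z 60 1131 [ 604. -173.   79.] [ 605. -176.  100.  156.   12.]
  sorter z 95 471 [ 588. -176.  101.] [ 602. -179.  104.  153.   11.]
  sorter z 110 442 [ 550. -187.  125.] [ 551. -191.   30.  125.   12.]
  sorter z 140 391 [ 528. -188.  154.] [ 529. -195.   32.  120.   15.]
  sorter
[... 717 characters left out ...]
ct [501. 289.  66.  67.  52.]
side decoys 1101 mean [408.  88. 194.] zmax 218 rect [419.  79.  33. 106.  59.]
  sorter z 4 466 [ 601. -130.   12.] [ 614. -159.  305.  197.   13.]
  sorter z 20 1244 [ 603. -168.   35.] [ 643. -153.  312.  203.   12.]
  sorter z 60 615 [ 609. -190.   80.] [ 602. -180.  100.  156.   12.]
  sorter z 95 197 [ 608. -184.  100.] [ 602. -182.   99.  154.   11.]
  sorter z 110 31 [ 535. -140.  126.] [ 550. -160.   22.   67.   34.]
  sorter z 140 42 [ 514. -153.  158.] [ 516. -192.   25.  105.    4.]
  sorter z 170 139 [ 517. -190.  180.] [ 520. -198.   37.  116.   12.]
plane 113 212 [ 514. -168.  161.] [0.761 0.176 0.624] yaw 0.2275483505550824 tilt 0.673838086519692
```

Emit:
{"name": "jog_arm", "arguments": {
  "series": [
    {"dz": -3},
    {"dz": -6},
    {"dz": -10},
    {"dz": -12},
    {"dz": -12}
  ],
  "squeeze": 60
}}

```text
validation failed for argument at $.se...
```

Emit:
{"name": "jog_arm", "arguments": {
  "series": [
    {"dx": -49.4, "dy": 53.3, "dz": -6, "spin": -1.335, "hand": 1},
    {"dx": -49.4, "dy": 53.3, "dz": -6, "spin": -1.335, "hand": 1},
    {"dx": -49.4, "dy": 53.3, "dz": -6, "spin": -1.335, "hand": 1},
    {"dx": -49.4, "dy": 53.3, "dz": -6, "spin": -1.335, "hand": 1},
    {"dx": -49.4, "dy": 53.3, "dz": -6, "spin": -1.335, "hand": 1}
  ],
  "squeeze": 60
}}

```text
time: 1.8
eef_pos: [329.7, -305.1, 252.1]
tool_rot: [-1.762, 2.6, -0.001]
ft_force: [1.2, 1.0, 0.5]
grip_width: 84.8
grip_force: 0.0
```

```bash
cat >> h.py <<'E'
def go(x,y,z,yaw=None):
    "jog needed (cm, rad) from the present pose to TCP x,y,z mm; yaw = world direction of tool y, modulo pi"
    s=robot.read_state(); T=R.from_rotvec(s["tool_rot"]).as_matrix(); d=T.T@(np.array([x,y,z])-s["eef_pos"])/10
    a=np.arctan2(T[1,1],T[0,1]); sp=0 if yaw is None else -((yaw-a+np.pi/2)%np.pi-np.pi/2)
    print("t",round(s["time"],2),"pos",np.round(s["eef_pos"],1),"yaw_y",round(a,3),"F",np.round(s["ft_force"],1),"w",round(s["grip_width"],1),"| jog",np.round(d,2),"spin",round(sp,3),"j6",round(s["joints"][5],2),"tilt",np.round(T[:,2],3))
E
python3 -c "
from h import *
go(476,148,290,0.2)"
```

```text
t 1.8 pos [ 329.7 -305.1  252.1] yaw_y 2.762 F [1.2 1.  0.5] w 84.8 | jog [-47.5    3.19  -3.78] spin -0.58 j6 -0.09 tilt [ 0.001 -0.    -1.   ]
```

Emit:
{"name": "jog_arm", "arguments": {
  "series": [
    {"dx": -47.5, "dy": 3.2, "dz": -3.8, "spin": -0.58, "hand": 1},
    {"dx": -47.5, "dy": 3.2, "dz": -3.8, "spin": -0.58, "hand": 1},
    {"dx": -47.5, "dy": 3.2, "dz": -3.8, "spin": -0.58, "hand": 1},
    {"dx": -47.5, "dy": 3.2, "dz": -3.8, "spin": -0.58, "hand": 1},
    {"dx": -47.5, "dy": 3.2, "dz": -3.8, "spin": -0.58, "hand": 1}
  ]
}}

```text
time: 2.3
eef_pos: [407.6, -68.0, 272.5]
tool_rot: [-2.43, 1.989, -0.001]
ft_force: [2.4, -0.2, -1.1]
grip_width: 85.5
grip_force: 0.0
```

```bash
python3 -c "
from h import *
go(476,148,290,0.2)"
```

```text
t 2.3 pos [407.6 -68.  272.5] yaw_y -2.943 F [ 2.4 -0.2 -1.1] w 85.5 | jog [-19.82 -10.98  -1.73] spin -0.001 j6 -0.13 tilt [ 0.002  0.001 -1.   ]
```

Emit:
{"name": "jog_arm", "arguments": {
  "series": [
    {"dx": -19.8, "dy": -11, "dz": -1.7, "spin": 0, "hand": 1},
    {"dx": -19.8, "dy": -11, "dz": -1.7, "spin": 0, "hand": 1},
    {"dx": -19.8, "dy": -11, "dz": -1.7, "spin": 0, "hand": 1},
    {"dx": -19.8, "dy": -11, "dz": -1.7, "spin": 0, "hand": 1},
    {"dx": -19.8, "dy": -11, "dz": -1.7, "spin": 0, "hand": 1}
  ]
}}

```text
time: 2.8
eef_pos: [477.4, 148.8, 288.3]
tool_rot: [2.429, -1.991, -0.001]
ft_force: [1.0, 0.0, -0.4]
grip_width: 85.5
grip_force: 0.0
```

```bash
python3 - <<'E'
from h import *
go(476.5,148,106,0.2)
im,d=robot.get_image("wrist"); c=cam("wrist"); cv2.imwrite("pics/w1.png",im); P=cloud(c,d)
def sel(x,y,z): return P[(P[...,0]>x[0])&(P[...,0]<x[1])&(P[...,1]>y[0])&(P[...,1]<y[1])&(P[...,2]>z[0])&(P[...,2]<z[1])]
for lab,b in dict(top=((440,520),(110,190),(148,165)),stand=((430,530),(90,200),(68,79))).items():
    q=sel(*b)
    if len(q)>4: print(lab,len(q),q.mean(0).round(1),np.round(np.r_[sum(cv2.minAreaRect(q[:,:2].astype(np.float32)),())[:0] if 0 else [],np.ravel(cv2.boxPoints(cv2.minAreaRect(q[:,:2].astype(np.float32))))]),cv2.minAreaRect(q[:,:2].astype(np.float32)))
    else: print(lab,len(q))
E
```

```text
t 2.8 pos [477.4 148.8 288.3] yaw_y -2.944 F [ 1.   0.  -0.4] w 85.5 | jog [ 0.06  0.09 18.23] spin -0.003 j6 -0.51 tilt [-0.001  0.    -1.   ]
top 446 [477.8 147.4 153.4] [467. 155. 471. 136. 489. 140. 485. 159.] ((477.8143615722656, 147.7240447998047), (18.8582763671875, 19.571481704711914), 11.58981990814209)
stand 2740 [478.2 144.6  73.7] [442. 113. 512. 113. 512. 184. 442. 184.] ((477.32928466796875, 148.4139862060547), (70.3190689086914, 70.04012298583984), 89.95966339111328)
```

View pics/w1.png

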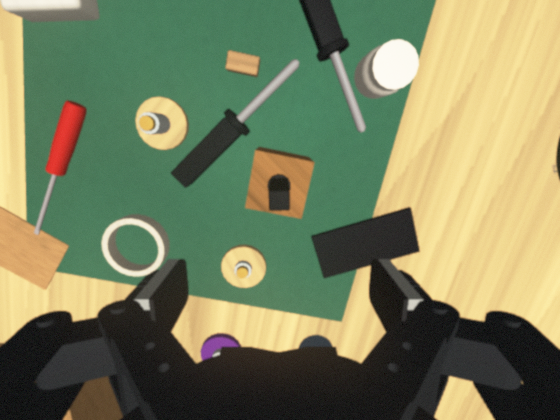

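The wrist view shows the stand probe at (280,195). The two look-alikes that stood loose now lie on the table, at (235,125) and (335,60). I'll check the bystanders.

```bash
python3 - <<'E'
from h import *
im,d=robot.get_image("scene"); cv2.imwrite("pics/scene1.png",im); c=cam("scene"); P=cloud(c,d); P0=cloud(c,np.load("scene0.npy"))
def sel(P,x,y,z): return P[(P[...,0]>x[0])&(P[...,0]<x[1])&(P[...,1]>y[0])&(P[...,1]<y[1])&(P[...,2]>z[0])&(P[...,2]<z[1])]
for lab,b in dict(glue=((330,420),(-60,50),(60,82)),offc=((500,620),(-50,60),(12,22)),dec=((380,640),(-150,110),(3,40)),tape=((600,720),(220,350),(18,28)),foam=((700,850),(-90,60),(38,50)),probe=((440,520),(110,190),(145,165))).items():
    for n,A in(("before",P0),("now",P)):
        q=sel(A,*b); print(lab,n,len(q),np.round(q.mean(0),1) if len(q) else "")
E
```

```text
glue before 133 [376.5   7.1  71.7]
glue now 238 [384.6   1.9  71.5]
offc before 111 [552.5  19.6  16.8]
offc now 109 [551.5  19.4  16.6]
dec before 1052 [548.1 -64.6  18. ]
dec now 1919 [521.5 -42.   21.9]
tape before 589 [665.1 291.6  22.7]
tape now 593 [665.6 291.8  22.6]
foam before 685 [784.7 -12.1  43.5]
foam now 684 [784.4 -12.1  43.6]
probe before 86 [479.8 152.3 152. ]
probe now 89 [479.9 152.1 151.7]
```

View pics/scene1.png

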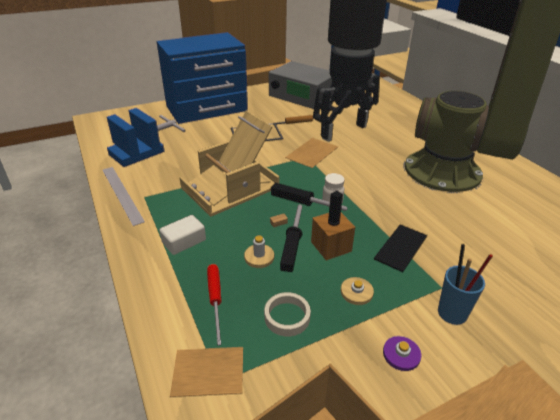

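Emit:
{"name": "jog_arm", "arguments": {
  "series": [
    {"dx": 0.08, "dy": 0.02, "dz": 4.5, "spin": 0, "hand": 1},
    {"dx": 0.08, "dy": 0.02, "dz": 9, "spin": 0, "hand": 1},
    {"dx": 0.08, "dy": 0.02, "dz": 13, "spin": 0, "hand": 1},
    {"dx": 0.08, "dy": 0.02, "dz": 16, "spin": 0, "hand": 1},
    {"dx": 0.08, "dy": 0.02, "dz": 18.2, "spin": 0, "hand": 1}
  ]
}}

```text
time: 3.4
eef_pos: [476.2, 143.7, 104.4]
tool_rot: [2.425, -1.994, -0.001]
ft_force: [-0.3, 0.9, -0.2]
grip_width: 84.9
grip_force: 0.0
```

Emit:
{"name": "jog_arm", "arguments": {
  "series": [
    {"dx": 0, "dy": 0, "dz": 0, "spin": 0, "hand": 0},
    {"dx": 0, "dy": 0, "dz": 0, "spin": 0, "hand": -0.4},
    {"dx": 0, "dy": 0, "dz": 0, "spin": 0, "hand": -1},
    {"dx": 0, "dy": 0, "dz": 0, "spin": 0, "hand": -1},
    {"dx": 0, "dy": 0, "dz": 0, "spin": 0, "hand": -1}
  ]
}}

```text
time: 3.9
eef_pos: [477.7, 145.1, 108.3]
tool_rot: [-2.425, 1.993, -0.001]
ft_force: [0.0, 0.1, 3.5]
grip_width: 19.6
grip_force: 58.9
```

Emit:
{"name": "jog_arm", "arguments": {
  "series": [
    {"dx": 0, "dy": 0, "dz": 0, "spin": 0, "hand": -1},
    {"dx": 0, "dy": 0, "dz": 0, "spin": 0, "hand": -1},
    {"dx": 0, "dy": 0, "dz": 0, "spin": 0, "hand": -1},
    {"dx": 0, "dy": 0, "dz": 0, "spin": 0, "hand": -1},
    {"dx": 0, "dy": 0, "dz": 0, "spin": 0, "hand": -1}
  ]
}}

```text
time: 4.4
eef_pos: [477.7, 145.1, 108.3]
tool_rot: [-2.426, 1.993, -0.002]
ft_force: [-0.9, 0.4, 6.0]
grip_width: 19.0
grip_force: 59.2
```

```bash
python3 -c "
from h import *
go(477,148,236)"
```

```text
t 4.4 pos [477.7 145.1 108.3] yaw_y -2.946 F [-0.9  0.4  6. ] w 19.0 | jog [ -0.31  -0.02 -12.77] spin 0 j6 -0.5 tilt [ 0.002  0.001 -1.   ]
```

Emit:
{"name": "jog_arm", "arguments": {
  "series": [
    {"dx": 0, "dy": 0, "dz": -1.5, "spin": 0, "hand": -1},
    {"dx": 0, "dy": 0, "dz": -4, "spin": 0, "hand": -1},
    {"dx": 0, "dy": 0, "dz": -7.5, "spin": 0, "hand": -1},
    {"dx": 0, "dy": 0, "dz": -11, "spin": 0, "hand": -1},
    {"dx": 0, "dy": 0, "dz": -13, "spin": 0, "hand": -1}
  ]
}}

```text
time: 4.9
eef_pos: [477.6, 144.7, 240.8]
tool_rot: [-2.424, 1.993, -0.002]
ft_force: [-0.4, -0.3, -0.3]
grip_width: 19.4
grip_force: 58.5
```

```bash
python3 - <<'E'
from h import *
go(642.5,110.5,200)
s=robot.read_state(); p=s["eef_pos"]
for n in ["scene","side"]:
    im,d=robot.get_image(n); c=cam(n); P=cloud(c,d); cv2.imwrite(f"pics/{n}2.png",im)
    m=(abs(P[...,0]-p[0])<40)&(abs(P[...,1]-p[1]-3)<40)&(P[...,2]>95)
    # shaft below collar, handle between
    for lab,z0,z1 in[("shaft_lo",p[2]-103,p[2]-75),("shaft_hi",p[2]-75,p[2]-42),("handle",p[2]-25,p[2]-5)]:
        q=P[m&(P[...,2]>z0)&(P[...,2]<z1)]
        if len(q): print(n,lab,len(q),np.round(np.median(q,0)-p,1),"zmin",round(q[:,2].min()-p[2],1))
    print([ (round(r["score"],2),np.round(r["xy"])) for r in robot.mark_of("probe",n)[:3]], "pred tip px")
    K,o,Rm=c; v=K@(Rm.T@(np.array([p[0],p[1]+3,p[2]-103])-o)); print(v[:2]/v[2])
E
```

```text
t 4.9 pos [477.6 144.7 240.8] yaw_y -2.947 F [-0.4 -0.3 -0.3] w 19.4 | jog [  6.55 -15.5    4.13] spin 0 j6 -0.5 tilt [ 0.003  0.002 -1.   ]
scene shaft_lo 39 [  2.4   6.9 -87.2] zmin -102.7
scene shaft_hi 49 [  1.9   6.3 -57.9] zmin -74.9
scene handle 111 [  7.5  11.8 -15. ] zmin -24.7
[(0.95, array([338., 200.])), (0.66, array([300., 203.])), (0.66, array([346., 207.]))] pred tip px
[335.58336682 198.39767184]
side shaft_lo 43 [ -2.7   2.8 -87.7] zmin -100.1
side shaft_hi 62 [ -2.8   3.2 -58.2] zmin -74.4
side handle 136 [ -8.3   8.6 -14.3] zmin -24.9
[(0.85, array([336., 255.])), (0.82, array([297., 240.])), (0.8, array([359., 288.]))] pred tip px
[297.00454913 240.11174299]
```

Emit:
{"name": "jog_arm", "arguments": {
  "series": [
    {"dx": 2, "dy": -4.4, "dz": 1, "spin": 0, "hand": -1},
    {"dx": 4, "dy": -8.8, "dz": 2, "spin": 0, "hand": -1},
    {"dx": 5.8, "dy": -13, "dz": 4.1, "spin": 0, "hand": -1},
    {"dx": 6.83, "dy": -15.46, "dz": 4.1, "spin": 0, "hand": -1},
    {"dx": 6.83, "dy": -15.46, "dz": 4.1, "spin": 0, "hand": -1}
  ]
}}

```text
time: 5.6
eef_pos: [642.8, 106.1, 190.3]
tool_rot: [2.419, -1.993, -0.006]
ft_force: [-0.9, -0.2, -1.3]
grip_width: 18.9
grip_force: 59.0
```

```bash
python3 - <<'E'
from h import *
go(642.5,107.5,163)
s=robot.read_state(); p=s["eef_pos"]
for n in ["scene","side"]:
    im,d=robot.get_image(n); c=cam(n); P=cloud(c,d); cv2.imwrite(f"pics/{n}3.png",im)
    def f(z0,z1,r=25):
        m=(np.hypot(P[...,0]-p[0],P[...,1]-p[1]-3)<r)&(P[...,2]>z0)&(P[...,2]<z1); return P[m]
    q=f(p[2]-75,p[2]-45); t=f(56,66); mid=lambda q:(q.min(0)+q.max(0))/2
    print(n,"shaft",len(q),np.median(q,0).round(1),"stud",len(t),mid(t).round(1),"med",np.median(t,0).round(1))
E
```

```text
t 5.6 pos [642.8 106.1 190.3] yaw_y -2.949 F [-0.9 -0.2 -1.3] w 18.9 | jog [-0.15 -0.02  2.73] spin 0 j6 -0.28 tilt [-0.008 -0.003 -1.   ]
scene shaft 42 [643.7 111.9 132.7] stud 38 [645.5 111.3  59.1] med [645.3 111.7  59.4]
side shaft 40 [637.7 108.8 129.8] stud 36 [642.  106.4  59.1] med [640.3 108.   60.1]
```

Emit:
{"name": "jog_arm", "arguments": {
  "series": [
    {"dx": 0, "dy": 0, "dz": 0.5, "spin": 0, "hand": -1},
    {"dx": 0, "dy": 0, "dz": 1, "spin": 0, "hand": -1},
    {"dx": 0, "dy": 0, "dz": 1, "spin": 0, "hand": -1},
    {"dx": 0, "dy": 0, "dz": 1, "spin": 0, "hand": -1},
    {"dx": 0, "dy": 0, "dz": 1, "spin": 0, "hand": -1}
  ]
}}

```text
time: 6.2
eef_pos: [641.8, 107.9, 186.3]
tool_rot: [-2.427, 1.994, -0.001]
ft_force: [-0.0, -0.0, 0.2]
grip_width: 19.2
grip_force: 59.0
```

Emit:
{"name": "jog_arm", "arguments": {
  "series": [
    {"dx": 0, "dy": 0, "dz": 1, "spin": 0, "hand": -1},
    {"dx": 0, "dy": 0, "dz": 1.8, "spin": 0, "hand": -1},
    {"dx": 0, "dy": 0, "dz": 2.3, "spin": 0, "hand": -1},
    {"dx": 0, "dy": 0, "dz": 2.5, "spin": 0, "hand": -1},
    {"dx": 0, "dy": 0, "dz": 2.6, "spin": 0, "hand": -1}
  ]
}}

```text
time: 6.7
eef_pos: [641.8, 107.7, 159.8]
tool_rot: [2.427, -1.994, -0.0]
ft_force: [-1.3, 1.6, 2.1]
grip_width: 19.2
grip_force: 59.3
```

Emit:
{"name": "jog_arm", "arguments": {
  "series": [
    {"dx": 0, "dy": 0, "dz": 0, "spin": 0, "hand": -1},
    {"dx": 0, "dy": 0, "dz": 0, "spin": 0, "hand": -1},
    {"dx": 0, "dy": 0, "dz": 0, "spin": 0, "hand": -1},
    {"dx": 0, "dy": 0, "dz": 0, "spin": 0, "hand": -1},
    {"dx": 0, "dy": 0, "dz": 0, "spin": 0, "hand": -1}
  ]
}}

```text
time: 7.2
eef_pos: [642.0, 107.6, 159.9]
tool_rot: [-2.427, 1.995, -0.0]
ft_force: [-1.3, -0.7, 2.4]
grip_width: 19.3
grip_force: 59.2
```

Emit:
{"name": "jog_arm", "arguments": {
  "series": [
    {"dx": 0, "dy": 0, "dz": 0.1, "spin": 0, "hand": -1},
    {"dx": 0, "dy": 0, "dz": 0.1, "spin": 0, "hand": -1},
    {"dx": 0, "dy": 0, "dz": 0.1, "spin": 0, "hand": -1},
    {"dx": 0, "dy": 0, "dz": 0.1, "spin": 0, "hand": -1},
    {"dx": 0, "dy": 0, "dz": 0.1, "spin": 0, "hand": -1}
  ]
}}

```text
time: 7.7
eef_pos: [642.0, 107.7, 158.8]
tool_rot: [-2.427, 1.995, -0.0]
ft_force: [-0.5, -0.9, 2.6]
grip_width: 19.5
grip_force: 59.3
```

```bash
python3 - <<'E'
from h import *
go(503,290.5,186)
F=[]
p=robot.read_state()["eef_pos"]
for n in ["scene","side"]:
    im,d=robot.get_image(n); P=cloud(cam(n),d)
    F.append(robot.read_state()["ft_force"])
    m=(np.hypot(P[...,0]-642,P[...,1]-110)<10)&(P[...,2]>45)&(P[...,2]<75)
    q=P[m]; h,e=np.histogram(q[:,2],np.arange(45,76,2)); print(n,h)
    x,y=(330,230) if 0 else (0,0)
    if n=="scene": cv2.imwrite("pics/press.png",cv2.resize(im[180:300,180:340],None,fx=4,fy=4))
print(np.mean(F,0))
E
```

```text
t 7.7 pos [642.  107.7 158.8] yaw_y -2.947 F [-0.5 -0.9  2.6] w 19.5 | jog [-20.63  10.09  -2.72] spin 0 j6 -0.28 tilt [ 0.  0. -1.]
scene [ 0  0  7  7 12  8  3  2  3  2  1  1  4  1  1]
side [ 4  4  5  8  6 17  1  4  2  3  3  4  1  4  2]
[-0.5882682   0.200597    2.53638061]
```

View pics/press.png

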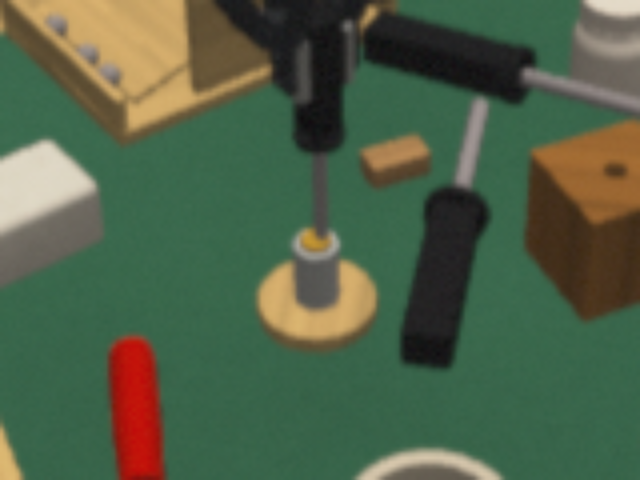

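Close-up: the shaft tip (318,238) is on the brass stud and has pressed it into the column. Next is the short post.

Emit:
{"name": "jog_arm", "arguments": {
  "series": [
    {"dx": 0, "dy": 0, "dz": -2, "spin": 0, "hand": -1},
    {"dx": 0, "dy": 0, "dz": -4, "spin": 0, "hand": -1},
    {"dx": -3, "dy": 1.5, "dz": -4.1, "spin": 0, "hand": -1},
    {"dx": -7, "dy": 3.5, "dz": -4.1, "spin": 0, "hand": -1},
    {"dx": -11, "dy": 5.5, "dz": -4.1, "spin": 0, "hand": -1}
  ]
}}

```text
time: 8.3
eef_pos: [565.8, 205.7, 198.8]
tool_rot: [2.425, -1.996, -0.001]
ft_force: [-0.8, 1.0, -0.5]
grip_width: 19.5
grip_force: 59.0
```

Emit:
{"name": "jog_arm", "arguments": {
  "series": [
    {"dx": -4, "dy": 2, "dz": 1, "spin": 0, "hand": -1},
    {"dx": -7.5, "dy": 3.6, "dz": 3, "spin": 0, "hand": -1},
    {"dx": -9.63, "dy": 4.59, "dz": 4, "spin": 0, "hand": -1},
    {"dx": -9.63, "dy": 4.59, "dz": 4, "spin": 0, "hand": -1},
    {"dx": -9.63, "dy": 4.59, "dz": 4, "spin": 0, "hand": -1}
  ]
}}

```text
time: 8.8
eef_pos: [502.8, 290.7, 159.4]
tool_rot: [2.428, -1.993, -0.0]
ft_force: [0.4, -0.4, 0.4]
grip_width: 19.3
grip_force: 58.9
```

```bash
python3 -c "
from h import *
go(503,290.5,129.5)"
```

```text
t 8.8 pos [502.8 290.7 159.4] yaw_y -2.945 F [ 0.4 -0.4  0.4] w 19.3 | jog [ 0.03 -0.02  2.99] spin 0 j6 -0.67 tilt [-0. -0. -1.]
```

Emit:
{"name": "jog_arm", "arguments": {
  "series": [
    {"dx": 0, "dy": 0, "dz": 1, "spin": 0, "hand": -1},
    {"dx": 0, "dy": 0, "dz": 2, "spin": 0, "hand": -1},
    {"dx": 0, "dy": 0, "dz": 2.6, "spin": 0, "hand": -1},
    {"dx": 0, "dy": 0, "dz": 2.9, "spin": 0, "hand": -1},
    {"dx": 0, "dy": 0, "dz": 3, "spin": 0, "hand": -1}
  ]
}}

```text
time: 9.3
eef_pos: [503.1, 289.9, 129.7]
tool_rot: [2.426, -1.995, 0.0]
ft_force: [-1.4, -1.5, 2.4]
grip_width: 19.6
grip_force: 59.3
```

Emit:
{"name": "jog_arm", "arguments": {
  "series": [
    {"dx": 0, "dy": 0, "dz": 0.05, "spin": 0, "hand": -1},
    {"dx": 0, "dy": 0, "dz": 0.05, "spin": 0, "hand": -1},
    {"dx": 0, "dy": 0, "dz": 0.05, "spin": 0, "hand": -1},
    {"dx": 0, "dy": 0, "dz": 0.05, "spin": 0, "hand": -1},
    {"dx": 0, "dy": 0, "dz": 0.05, "spin": 0, "hand": -1}
  ]
}}

```text
time: 9.8
eef_pos: [503.2, 290.5, 129.6]
tool_rot: [-2.427, 1.994, -0.0]
ft_force: [0.6, -1.2, 1.1]
grip_width: 19.5
grip_force: 59.3
```

```bash
python3 - <<'E'
from h import *
go(503,290.5,129.5)
F=[]
for n in ["scene","side"]:
    im,d=robot.get_image(n); F.append(robot.read_state()["ft_force"])
    if n=="scene": cv2.imwrite("pics/press2.png",cv2.resize(im[220:340,280:440],None,fx=4,fy=4))
print(np.mean(F,0))
E
```

```text
t 9.8 pos [503.2 290.5 129.6] yaw_y -2.947 F [ 0.6 -1.2  1.1] w 19.5 | jog [0.   0.02 0.01] spin 0 j6 -0.67 tilt [ 0.  0. -1.]
[-0.33382213 -0.50556093  2.4804033 ]
```

View pics/press2.png

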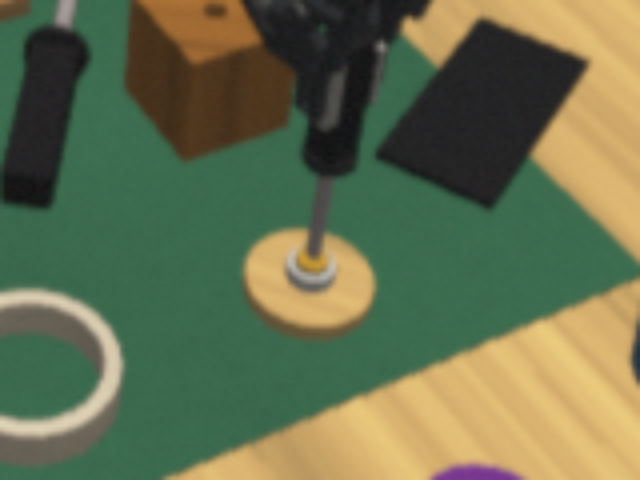

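The tip sits on the short stud's brass (313,262). I'll press a little deeper to be safe.

Emit:
{"name": "jog_arm", "arguments": {
  "series": [
    {"dx": 0, "dy": 0, "dz": 0.1, "spin": 0, "hand": -1},
    {"dx": 0, "dy": 0, "dz": 0.1, "spin": 0, "hand": -1},
    {"dx": 0, "dy": 0, "dz": 0.1, "spin": 0, "hand": -1},
    {"dx": 0, "dy": 0, "dz": 0.1, "spin": 0, "hand": -1},
    {"dx": 0, "dy": 0, "dz": 0.1, "spin": 0, "hand": -1}
  ]
}}

```text
time: 10.4
eef_pos: [503.1, 290.5, 128.4]
tool_rot: [-2.427, 1.995, -0.0]
ft_force: [0.2, -2.0, 2.5]
grip_width: 19.3
grip_force: 59.4
```

```bash
python3 - <<'E'
from h import *
F=[]
for i in range(4): robot.get_image("wrist"); F.append(robot.read_state()["ft_force"])
print(np.mean(F,0),np.std(F,0))
go(503,290.5,240)
E
```

```text
[ 0.64270745 -1.53994221  2.35870326] [0.58213139 0.61412885 0.32606591]
t 10.6 pos [503.1 290.5 128.4] yaw_y -2.947 F [ 1.6 -2.   1.8] w 19.3 | jog [ 0.000e+00  1.000e-02 -1.116e+01] spin 0 j6 -0.67 tilt [ 0.  0. -1.]
```

Emit:
{"name": "jog_arm", "arguments": {
  "series": [
    {"dx": 0, "dy": 0, "dz": -3, "spin": 0, "hand": -1},
    {"dx": 0, "dy": 0, "dz": -8, "spin": 0, "hand": -1},
    {"dx": 2, "dy": 0.3, "dz": -12, "spin": 0, "hand": -1},
    {"dx": 4.5, "dy": 0.7, "dz": -16, "spin": 0, "hand": -1},
    {"dx": 7.5, "dy": 1.2, "dz": -20, "spin": 0, "hand": -1}
  ]
}}

```text
time: 11.1
eef_pos: [505.1, 215.0, 328.5]
tool_rot: [2.428, -1.992, -0.003]
ft_force: [2.1, 0.4, -0.5]
grip_width: 19.2
grip_force: 59.0
```

Emit:
{"name": "jog_arm", "arguments": {
  "series": [
    {"dx": 4.5, "dy": 0.7, "dz": 0, "spin": 0, "hand": -1},
    {"dx": 9.2, "dy": 1.4, "dz": 0, "spin": 0, "hand": -1},
    {"dx": 14, "dy": 2.1, "dz": 0, "spin": 0, "hand": -1},
    {"dx": 19, "dy": 2.9, "dz": 0, "spin": 0, "hand": -1},
    {"dx": 23.5, "dy": 3.6, "dz": 0, "spin": 0, "hand": -1}
  ]
}}

```text
time: 11.6
eef_pos: [515.6, -24.0, 327.3]
tool_rot: [-2.428, 1.993, 0.002]
ft_force: [0.1, 1.3, -0.5]
grip_width: 19.6
grip_force: 59.0
```

```bash
python3 -c "
from h import *
go(522,-197.6,330)"
```

```text
t 11.6 pos [515.6 -24.  327.3] yaw_y -2.946 F [ 0.1  1.3 -0.5] w 19.6 | jog [17.15  2.75 -0.29] spin 0 j6 -0.15 tilt [-0.001  0.001 -1.   ]
```

```bash
python3 - <<'E'
from h import *
im,d=robot.get_image("wrist"); c=cam("wrist"); cv2.imwrite("pics/w2.png",im); np.save("w2.npy",d); P=cloud(c,d); np.save("w2P.npy",P)
for t in ["handle_gap","flap_hinge"]:
    print(t,[(round(r["score"],2),np.round(r["xy"]),np.round(atz(c,r["xy"],171 if t[0]=="h" else 55),1)) for r in robot.mark_of(t,"wrist")[:2]])
for n in ["scene","side"]:
    robot.get_image(n); c=cam(n)
    for t in ["handle_gap","flap_hinge"]:
        print(n,t,[(round(r["score"],2),np.round(r["xy"]),np.round(atz(c,r["xy"],171 if t[0]=="h" else 55),1)) for r in robot.mark_of(t,n)[:2]])
X=np.array([.98,.199,0]);Y=np.array([-.199,.98,0]); o=np.array([603.5,-178,0])
L=np.stack([(P-o)@X,(P-o)@Y,P[...,2]],-1)
a=L[(abs(L[...,1])<85)&(abs(L[...,0])<130)&(L[...,2]>95)&(L[...,2]<107)]; print("cheeks",len(a),a.min(0),a.max(0),cv2.minAreaRect(a[:,:2].astype(np.float32)))
# board plane & points above it
S=L[(abs(L[...,1])<70)&(L[...,0]>-130)&(L[...,0]<10)&(L[...,2]>110)&(L[...,2]<215)]
th=-.65; fx=S[:,0]*np.cos(th)-(S[:,2]-55)*np.sin(th); fz=S[:,0]*np.sin(th)+(S[:,2]-55)*np.cos(th)
b=abs(fx+1)<8; print("board",b.sum(),"fx med",np.median(fx[b]),"fz max",np.percentile(fz[b],99),"y",np.percentile(S[b,1],[1,99]),"slope",np.polyfit(fz[b],fx[b],1),"yaw slope",np.polyfit(S[b,1],fx[b],1))
k=(fx>12)&(fx<32)&(fz>125)&(fz<155); print("bar",k.sum(),np.median(fx[k]),np.median(fz[k]),np.percentile(S[k,1],[2,98]))
E
```

```text
handle_gap []
flap_hinge [(0.89, array([236.,  40.]), array([ 599. , -188.1,   55. ]))]
scene handle_gap [(0.71, array([251., 122.]), array([ 525.2, -206.3,  171. ]))]
scene flap_hinge [(0.87, array([232., 171.]), array([ 597.8, -174.8,   55. ])), (0.23, array([333., 204.]), array([429. ,  72.2,  55. ]))]
side handle_gap [(0.49, array([372., 166.]), array([ 539.9, -211.8,  171. ]))]
side flap_hinge [(0.78, array([344., 202.]), array([ 598.7, -185.6,   55. ])), (0.56, array([376., 285.]), array([342.7,  62.3,  55. ]))]
cheeks 1501 [-51.87958608 -37.0413603   95.01977157] [ 47.67286037  65.90044215 106.97153693] ((-1.624603271484375, 14.669010162353516), (99.5916519165039, 102.73834991455078), 0.6014553904533386)
board 4919 fx med -2.0644344773232888 fz max 164.722104086988 y [-25.56002035  48.76369174] slope [-0.00601169 -1.44401121] yaw slope [-0.00231701 -2.14659548]
bar 438 20.481783085618012 143.45761599425353 [-5.66462483 37.48717974]
```

View pics/w2.png

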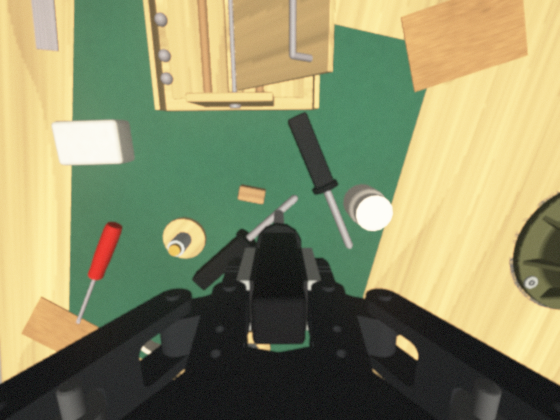

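Wrist view: sorter at the top, flap board (280,40) with the bar handle (295,30) on its upper face. Together with the cloud measurements this confirms the geometry.

Emit:
{"name": "jog_arm", "arguments": {
  "series": [
    {"dx": 4, "dy": 0.6, "dz": 0, "spin": 0, "hand": -1},
    {"dx": 8.5, "dy": 1.3, "dz": 0, "spin": 0, "hand": -1},
    {"dx": 13, "dy": 2.1, "dz": 0, "spin": 0, "hand": -1},
    {"dx": 16.5, "dy": 2.7, "dz": 0, "spin": 0, "hand": -1},
    {"dx": 17, "dy": 2.75, "dz": 0, "spin": 0, "hand": -1}
  ]
}}

```text
time: 12.55
eef_pos: [521.8, -197.0, 327.3]
tool_rot: [2.424, -1.997, -0.002]
ft_force: [-0.2, 0.5, -1.3]
grip_width: 19.3
grip_force: 59.0
```

Emit:
{"name": "jog_arm", "arguments": {
  "series": [
    {"dx": 0, "dy": 0, "dz": 0.6, "spin": 0, "hand": -1},
    {"dx": 0, "dy": 0, "dz": 1.2, "spin": 0, "hand": -1},
    {"dx": 0, "dy": 0, "dz": 1.6, "spin": 0, "hand": -1},
    {"dx": 0, "dy": 0, "dz": 1.6, "spin": 0, "hand": -1},
    {"dx": 0, "dy": 0, "dz": 1.6, "spin": 0, "hand": -1}
  ]
}}

```text
time: 13.05
eef_pos: [522.0, -194.2, 312.2]
tool_rot: [-2.428, 1.993, -0.0]
ft_force: [0.1, 0.2, -1.2]
grip_width: 19.6
grip_force: 59.0
```

```bash
cat >> h.py <<'E'
XS=np.array([.98,.199,0]);YS=np.array([-.199,.98,0]); HO=np.array([603.5,-178,0])
def tip(): # tip in sorter frame about hinge x,y ; z world
    p=robot.read_state()["eef_pos"]+[0,3,-102]; return np.array([(p-HO)@XS,(p-HO)@YS,p[2]])
def sview(name=None):
    p=robot.read_state()["eef_pos"]
    for n in ["scene","side"]:
        im,d=robot.get_image(n); P=cloud(cam(n),d); L=np.stack([(P-HO)@XS,(P-HO)@YS,P[...,2]],-1)
        pz=p[2]; tp=tip()
        q=L[(np.hypot(L[...,0]-tp[0],L[...,1]-tp[1])<13)&(L[...,2]>pz-92)&(L[...,2]<pz-40)]
        b=L[(abs(L[...,1])<58)&(abs(L[...,1])>15)&(abs(L[...,0])<115)&(L[...,2]>112)&(L[...,2]<pz-45)]
        print(n,"shaft",len(q),np.median(q,0).round(1) if len(q) else "","flap pts",len(b),end=" ")
        if len(b)>20:
            k=np.polyfit(b[:,2],b[:,0],1); r=b[:,0]-np.polyval(k,b[:,2]); g=abs(r)<np.percentile(abs(r),70); k=np.polyfit(b[g,2],b[g,0],1); print("angle",round(np.arctan(k[0]),3),"X@55",round(np.polyval(k,55),1))
        else: print()
        if name: cv2.imwrite(f"pics/{name}_{n}.png",im)
E
python3 - <<'E'
from h import *
go(521.2,-197.7,304); print("tip",tip()); sview("hov")
E
```

```text
t 13.05 pos [ 522.  -194.2  312.2] yaw_y -2.945 F [ 0.1  0.2 -1.2] w 19.6 | jog [0.33 0.15 0.82] spin 0 j6 0.19 tilt [ 0. -0. -1.]
tip [-82.50367502   3.32137409 210.19441065]
scene shaft 60 [-81.8   6.7 246.3] flap pts 791 angle -0.624 X@55 -4.3
side shaft 68 [-86.    3.6 246.1] flap pts 183 angle -0.567 X@55 -14.5
```

Emit:
{"name": "jog_arm", "arguments": {
  "series": [
    {"dx": 0, "dy": 0, "dz": 1.5, "spin": 0, "hand": -1},
    {"dx": 0, "dy": 0, "dz": 2.6, "spin": 0, "hand": -1},
    {"dx": 0, "dy": 0, "dz": 3.4, "spin": 0, "hand": -1},
    {"dx": 0, "dy": 0, "dz": 3.8, "spin": 0, "hand": -1},
    {"dx": 0, "dy": 0, "dz": 3.8, "spin": 0, "hand": -1}
  ]
}}

```text
time: 13.65
eef_pos: [521.8, -194.9, 273.5]
tool_rot: [2.427, -1.994, -0.001]
ft_force: [-0.2, -0.5, -0.3]
grip_width: 19.5
grip_force: 59.0
```

```bash
python3 - <<'E'
from h import *
go(521.2,-197.7,269); print("tip",tip()); sview("ent")
a=cv2.imread("pics/ent_scene.png")[70:190,180:340]; b=cv2.imread("pics/ent_side.png")[110:230,290:450]
cv2.imwrite("pics/ent.png",cv2.resize(np.hstack([a,b]),None,fx=2.5,fy=2.5,interpolation=cv2.INTER_CUBIC))
E
```

```text
t 13.65 pos [ 521.8 -194.9  273.5] yaw_y -2.947 F [-0.2 -0.5 -0.3] w 19.5 | jog [0.27 0.11 0.45] spin 0 j6 0.19 tilt [-0.001  0.    -1.   ]
tip [-82.87472928   2.66731238 171.47541914]
scene shaft 54 [-81.4   5.9 207.8] flap pts 766 angle -0.624 X@55 -4.4
side shaft 68 [-86.    2.6 207.3] flap pts 171 angle -0.587 X@55 -12.4
```

View pics/ent.png

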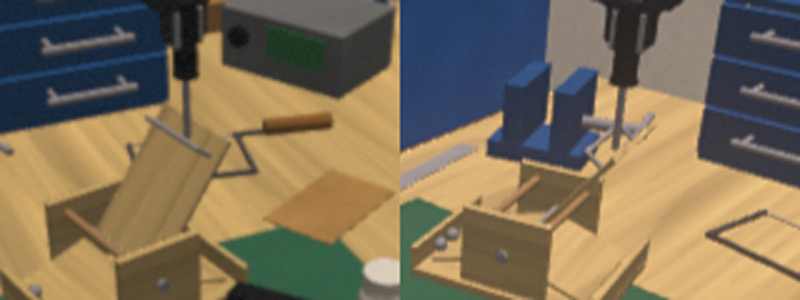

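Left crop (scene): the shaft goes down at (187,120) behind the bar, between the bar and the board's top. The right crop (side) agrees. Now I'll lower slightly and push.

Emit:
{"name": "jog_arm", "arguments": {
  "series": [
    {"dx": 0, "dy": -0.25, "dz": 0.2, "spin": 0, "hand": -1},
    {"dx": 0, "dy": -0.5, "dz": 0.4, "spin": 0, "hand": -1},
    {"dx": 0, "dy": -0.9, "dz": 0.5, "spin": 0, "hand": -1},
    {"dx": 0, "dy": -1.3, "dz": 0.5, "spin": 0, "hand": -1},
    {"dx": 0, "dy": -1.8, "dz": 0.5, "spin": 0, "hand": -1}
  ]
}}

```text
time: 14.25
eef_pos: [539.9, -191.4, 269.1]
tool_rot: [2.427, -1.995, -0.0]
ft_force: [-1.0, -0.3, -0.0]
grip_width: 19.5
grip_force: 59.0
```

```bash
python3 - <<'E'
from h import *
go(521.2,-197.7,269); print("tip",tip()); sview("p1")
E
```

```text
t 14.25 pos [ 539.9 -191.4  269.1] yaw_y -2.947 F [-1.  -0.3 -0. ] w 19.5 | jog [0.26 1.96 0.01] spin 0 j6 0.19 tilt [-0. -0. -1.]
tip [-64.4078729    2.48138529 167.0744496 ]
scene shaft 68 [-62.6   4.8 198.5] flap pts 786 angle -0.553 X@55 -3.5
side shaft 69 [-66.8   2.8 200. ] flap pts 208 angle -0.515 X@55 -12.2
```

Emit:
{"name": "jog_arm", "arguments": {
  "series": [
    {"dx": 0, "dy": -0.5, "dz": 0, "spin": 0, "hand": -1},
    {"dx": 0, "dy": -1.0, "dz": 0, "spin": 0, "hand": -1},
    {"dx": 0, "dy": -1.5, "dz": 0, "spin": 0, "hand": -1},
    {"dx": 0, "dy": -2.0, "dz": 0, "spin": 0, "hand": -1},
    {"dx": 0, "dy": -2.5, "dz": 0, "spin": 0, "hand": -1}
  ]
}}

```text
time: 14.85
eef_pos: [564.6, -186.4, 269.0]
tool_rot: [-2.427, 1.994, 0.0]
ft_force: [-0.6, 0.2, -0.7]
grip_width: 19.2
grip_force: 59.0
```

Emit:
{"name": "jog_arm", "arguments": {
  "series": [
    {"dx": 0, "dy": -0.5, "dz": 0, "spin": 0, "hand": -1},
    {"dx": 0, "dy": -1.0, "dz": 0, "spin": 0, "hand": -1},
    {"dx": 0, "dy": -1.5, "dz": 0, "spin": 0, "hand": -1},
    {"dx": 0, "dy": -2.0, "dz": 0, "spin": 0, "hand": -1},
    {"dx": 0, "dy": -2.4, "dz": 0, "spin": 0, "hand": -1}
  ]
}}

```text
time: 15.35
eef_pos: [588.1, -181.8, 268.9]
tool_rot: [2.427, -1.995, -0.0]
ft_force: [-0.2, 0.8, -0.6]
grip_width: 18.7
grip_force: 59.0
```

```bash
python3 - <<'E'
from h import *
go(521.2,-197.7,269); print("tip",tip()); sview("p2")
E
```

```text
t 15.35 pos [ 588.1 -181.8  268.9] yaw_y -2.946 F [-0.2  0.8 -0.6] w 18.7 | jog [ 0.27  6.87 -0.01] spin 0 j6 0.17 tilt [-0.  0. -1.]
tip [-15.23138358   2.32646834 166.91439425]
scene shaft 65 [-13.2   5.5 202.1] flap pts 760 angle -0.197 X@55 -1.8
side shaft 49 [-17.8   3.1 209.4] flap pts 461 angle -0.184 X@55 -9.8
```

Emit:
{"name": "jog_arm", "arguments": {
  "series": [
    {"dx": 0, "dy": -0.3, "dz": 0, "spin": 0, "hand": -1},
    {"dx": 0, "dy": -0.6, "dz": 0, "spin": 0, "hand": -1},
    {"dx": 0, "dy": -0.9, "dz": 0, "spin": 0, "hand": -1},
    {"dx": 0, "dy": -1.2, "dz": 0, "spin": 0, "hand": -1},
    {"dx": 0, "dy": -1.5, "dz": 0, "spin": 0, "hand": -1}
  ]
}}

```text
time: 15.95
eef_pos: [602.6, -178.9, 269.0]
tool_rot: [-2.427, 1.995, 0.0]
ft_force: [1.5, -0.7, 0.1]
grip_width: 19.5
grip_force: 59.0
```

Emit:
{"name": "jog_arm", "arguments": {
  "series": [
    {"dx": 0, "dy": -0.2, "dz": 0, "spin": 0, "hand": -1},
    {"dx": 0, "dy": -0.4, "dz": 0, "spin": 0, "hand": -1},
    {"dx": 0, "dy": -0.6, "dz": 0, "spin": 0, "hand": -1},
    {"dx": 0, "dy": -0.75, "dz": 0, "spin": 0, "hand": -1},
    {"dx": 0, "dy": -0.8, "dz": 0, "spin": 0, "hand": -1}
  ]
}}

```text
time: 16.45
eef_pos: [610.4, -177.4, 269.0]
tool_rot: [2.427, -1.995, -0.0]
ft_force: [0.2, 0.8, -0.5]
grip_width: 19.3
grip_force: 59.0
```

```bash
python3 - <<'E'
from h import *
go(521.2,-197.7,269); print("tip",tip()); sview("p3")
a=cv2.imread("pics/p3_scene.png")[70:190,180:340]; b=cv2.imread("pics/p3_side.png")[110:230,290:450]
cv2.imwrite("pics/p3.png",cv2.resize(np.hstack([a,b]),None,fx=2.5,fy=2.5,interpolation=cv2.INTER_CUBIC))
E
```

```text
t 16.45 pos [ 610.4 -177.4  269. ] yaw_y -2.947 F [ 0.2  0.8 -0.5] w 19.3 | jog [ 0.27  9.14 -0.  ] spin 0 j6 0.16 tilt [-0.  0. -1.]
tip [  7.43934516   2.17343697 166.95271725]
scene shaft 65 [  9.1   4.8 200.9] flap pts 700 angle -0.041 X@55 -1.1
side shaft 34 [  4.7   2.7 216.8] flap pts 541 angle -0.03 X@55 -9.4
```

View pics/p3.png

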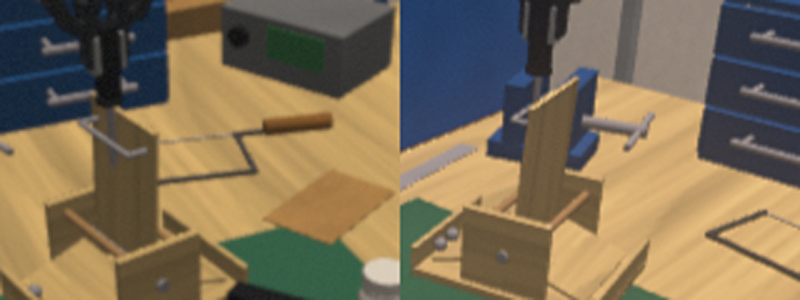

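The flap stands nearly upright (about -0.04 rad), its bar leaning on the shaft and the tip well below the bar. I'll hold, confirm it is at rest, and hand in.

Emit:
{"name": "jog_arm", "arguments": {
  "series": [
    {"dx": 0, "dy": 0, "dz": 0, "spin": 0, "hand": -1},
    {"dx": 0, "dy": 0, "dz": 0, "spin": 0, "hand": -1},
    {"dx": 0, "dy": 0, "dz": 0, "spin": 0, "hand": -1},
    {"dx": 0, "dy": 0, "dz": 0, "spin": 0, "hand": -1},
    {"dx": 0, "dy": 0, "dz": 0, "spin": 0, "hand": -1}
  ]
}}

```text
time: 17.05
eef_pos: [610.2, -177.4, 269.0]
tool_rot: [-2.427, 1.995, 0.0]
ft_force: [-0.6, -0.1, -0.7]
grip_width: 19.3
grip_force: 59.0
```

```bash
python3 - <<'E'
from h import *
print("tip",tip()); sview(); print(robot.hand_in())
E
```

```text
tip [  7.27192569   2.15177574 167.03678639]
scene shaft 63 [  8.9   4.9 200.6] flap pts 707 angle -0.042 X@55 -1.0
side shaft 36 [  4.4   2.7 214.5] flap pts 548 angle -0.029 X@55 -9.7
the job is handed in; nothing more can be done
None
```

The job is handed in at about 17 s, verdict not returned: I pressed the tall stud, then the short one (about 2.4 N each), and left the flap at rest about 0.04 rad short of upright, held by the gripped probe; the two look-alike probes standing loose fell over early on, and I saw no bystander shifted by that.

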